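# Set the wire tensioner and hold its arm wound to the stop

### The job

Get the coil winder's wire tensioner ready for threading: turn the small round knob until the sliding pointer on the scale lines up with the mark, and let go of the knob. Then swing the sprung tension arm all the way round, against its spring, until it rests on its far stop, and finish while still holding it there with the fingers. Leave the wire spool, the jar and the meter where they are.

Things in the scene. Friction and masses are not known exactly. Their poses are not given: they have to be found in the camera images.
- unit: the wire tensioner, an aluminium base plate 220 (x) by 310 (y) by 10 mm fixed to the bench. Origin: on the underside, 20 mm to the +y side of the plate's centre. On its +y half stands a grey housing (100 by 110 mm, top 55 mm above the bench) with the knob and, on the +x side of the knob, the scale; on its -y half the sprung arm. The unit's z is up; it may be turned up to 20 degrees either way.
- knob_grip (a point): point on the knob's vertical axis, 22 mm above the housing top, at which to grip it. The knob is a plain round black cylinder, 32 mm diameter, 30 mm high, standing on the housing top; its top is 85 mm above the bench, 8 mm above this point. The scale, pointer and mark lie on the housing top 40 to 65 mm from the knob axis on the unit's +x side, no higher than 8 mm above the housing top.
- tension_knob (a joint): turn of the knob, rad, 0 to 3.4, grows clockwise seen from above. It stays where it is left and turns easily (about 0.03 N m). Geared to the pointer: 20 mm of pointer travel per rad, clockwise moves the pointer towards the unit's -y.
- pointer_tip (a point): tip of the sliding pointer, a dark steel bar 3 mm wide on a small carriage, on the scale strip. It slides along the unit's y; it starts on the +y side of the mark.
- mark_tip (a point): tip of the mark, a dark steel clip with a 3 mm wide finger that points at the pointer from the far (+x) edge of the scale. Its place along the scale (unit's y) differs from run to run. The pointer lines up when both tips have the same y in the unit's frame; it is not moved by the robot.
- tension_arm (a joint): turn of the tension arm about its vertical pivot, rad: 0 at the rest stop, where its spring holds it; grows clockwise seen from above; 1.3 on the far stop. At 0 the arm points from the pivot 70 degrees clockwise of the unit's +x (nearly towards -y). The spring asks about 2.7 N at the post at the start and 6.2 N at the far stop, and swings the arm back when it is let go.
- tension_pivot (a point): point on the arm's vertical pivot axis, 83 mm above the bench (the pivot itself ends at 54 mm)
- tension_post (a point): point on the axis of the arm's upright steel post, 83 mm above the bench. The post is at the end of the arm, 100 mm from the pivot; it is round, 16 mm diameter, free from 50 mm up to 102 mm above the bench, and can be gripped or pushed. Below it is a white guide wheel of 34 mm diameter, 40 to 50 mm above the bench. The two stops are steel pins of 12 mm diameter and 50 mm high, 60 mm from the pivot.
- spool: bystander: spare spool of copper wire with black flanges, 60 mm diameter, 40 mm high; origin under its centre
- flux: bystander: amber jar, 44 mm diameter, 75 mm high; origin under its centre
- meter: bystander: yellow hand multimeter lying flat, 150 by 78 by 34 mm; origin under its centre

How it is judged:
On the way, in this order (a step that is already met when the one before it is completed fails the run):
1. the pointer is within 3 mm of the mark and the knob has been let go (y of pointer_tip in the frame of mark_tip between -0.003 and 0.003 m and contact force between the fingers and tension_knob below 0.1 N), for 0.2 s.
2. the tension arm is swung round onto its far stop (value of joint tension_arm above 1.24 rad), for 0.2 s.
At the end, for the whole second after the job is handed in: The pointer is within 3 mm of the mark, and the arm is within 0.06 rad (about 6 mm at the post) of its far stop, held there by the fingers with more than 2 N through the last second (y of pointer_tip in the frame of mark_tip between -0.003 and 0.003 m and value of joint tension_arm above 1.24 rad and contact force between the fingers and tension_arm above 2 N); the arm keeps its last pose, push and grip.
It fails at once if the spool is shifted by more than 30 mm (distance of spool from where it was at the start of the episode above 0.03 m).
It fails at once if the jar is shifted by more than 30 mm (distance of flux from where it was at the start of the episode above 0.03 m).
It fails at once if the meter is shifted by more than 30 mm (distance of meter from where it was at the start of the episode above 0.03 m).
It also fails if it takes over 54 s, if anything falls off the work surface, if the arm or the gripper's body presses on something with over 40 N, if the wrist force passes 120 N, or if a joint passes its speed limit or range.

### The arm

A 6-joint arm with a two-finger parallel gripper is mounted at the origin on the work surface. World frame = base frame: x ahead of the robot, y to its left, z up, the work surface at z = 0. Lengths are in m, angles in rad, forces in N, time in s.
With the tool pointing down it reaches from about 0.425 to 0.95 m from the base axis. Payload 3.5 kg.
Tool frame: the origin (TCP) lies on the mounting face of the last link; the fingertips stand 173 mm ahead of it and the grasp point (between the pads) lies 155 mm ahead of it; z points along the fingers, x is the direction in which the jaws open and shut, and the axes are right-handed (so a half turn about z gives the same grasp; the last joint's range is limited). The gripper opens to 85 mm and grips with 20 to 120 N. Pads are 22 mm wide; open, the fingers measure 114 mm over their backs; the gripper's body (76 mm by 85 mm) begins 54 mm behind the grasp point. The pads swing forward as they close: fully open they stand 13 mm farther back than shut.
Start: joints at [1.01, 0.286, 1.577, -0, 1.279, -0.15], TCP at [0.27, 0.619, 0.405] pointing down, gripper open.
Joint ranges: [-2.77, 2.77], [-0.9, 2.22], [0.21, 2.48], [-1.53, 4.67], [0.24, 2.81], [-2.84, 2.84]. Speed limits (rad/s): [2.79, 2.79, 3.14, 3.14, 3.14, 3.14].

### API

Orientations are given as a unit quaternion [x, y, z, w].
In Python, from plant import get_state, read_camera, sign_off gives the robot as it stands.
- The arm moves only by the shell command python3 -m jog 'ROWS' [FORCE]. ROWS is JSON, a list of rows, each an object of numbers: "grip": the closure, from 0 (fully open) to 1 (shut); "x", "y", "z": the shift along the tool's x, y, z in mm; "rx", "ry", "rz": the turn, a rotation vector about the tool's x, y, z in degrees. A call has 1 to 8 rows; each row shifts and turns the commanded pose from where the row before left it, along the tool's axes as they then stand; what a row does not reach is not made up. A row lasts 1/12 s, in which the tool goes at most 41.7 mm and 7.16 degrees, less where a joint would pass 70% of its speed; a pose out of reach is approached as far as the arm can. A call with a gripper value outside its range is refused whole. The fingers move at their own pace and stop on an object; FORCE is the grip in N (left out, the last holds). Time passes only in rows, so rows that do not move let the fingers close. It gives the time, the measured TCP pose, the force and the opening at its end, in the units of the state.
- get_state(): the state, without advancing time (a new reading comes with each control period).
- read_camera(name): name is "scene" or "side" or "wrist"; returns a dict with "frame" (480x640x3 uint8, red, green, blue), "intrinsics" (3x3 intrinsics, pixels), "R" (3x3) and "t" (3): a world point X has camera coordinates R X + t. Camera axes: x right, y down, z forward; pixel columns grow to the right and rows downward; lengths in m; the calibration is good to about 2 mm. A picture is of the moment at which its call begins. There is no depth.
- sign_off(): hands the job in, once; it reports no verdict.
The state is a dict: "time": time; "qpos": joint angles; "dq": joint speeds; "joint_efforts": joint torques, N m; "eef_pos": TCP position; "tcp_rot": TCP orientation; "contact_force": force on the tool from outside, world axes, zero at the start; "wrist_torque": the same for the moment, N m; "opening": opening from 0.0 (shut) to 1.0 (fully open).
Only numpy, scipy, OpenCV 4.12 (cv2) and the standard library are available. Lean on these libraries where they do the work, as an engineer would, in place of code of your own. Each camera call takes 0.05 s, during which the arm holds its last target.

## Working session

There is one attempt and no reset: what is moved stays moved. The work goes in short steps, Python scripts to look and compute and a shell command to move; the robot and the scene stay as the last step left them, time stands still between calls to the robot, and variables do not carry over. Pictures are saved under pics/ and viewed, and the job is handed in when it is done.

```bash
ls; mkdir -p pics; python3 - <<'E'
from plant import *
import cv2
s=get_state();print(s)
for n in ["scene","side","wrist"]:
    c=read_camera(n);cv2.imwrite(f"pics/{n}0.png",c["frame"][:,:,::-1]);print(n,c["intrinsics"],c["R"],c["t"])
E
```

```text
pics
{'time': 0.0, 'qpos': array([ 1.01002026e+00,  2.87194655e-01,  1.57819760e+00, -2.41345107e-05,
        1.27859381e+00, -1.49996888e-01]), 'dq': array([-0.00130668,  0.00092282, -0.00141153,  0.00077467,  0.00125118,
        0.00102131]), 'joint_efforts': array([ 6.17449678e-04, -4.05985272e+01, -2.92620760e+01, -1.74311335e-04,
        5.86261915e-03, -4.02295268e-05]), 'eef_pos': array([0.26937927, 0.61864073, 0.4033162 ]), 'tcp_rot': array([ 8.36455441e-01,  5.48033634e-01, -1.08294269e-03,  5.09384151e-04]), 'contact_force': array([ 0.13945074, -0.26135947,  0.17864001]), 'wrist_torque': array([ 0.00530154, -0.00315211,  0.02010127]), 'opening': 1.0009794451419278}
scene [[519.95935789   0.         326.94978075]
 [  0.         519.95935789 243.77321954]
 [  0.           0.           1.        ]] [[-0.68130402  0.73199736  0.00216659]
 [ 0.58023187  0.54184855 -0.60805519]
 [-0.44626876 -0.41301332 -0.7938918 ]] [ 0.35510327 -0.31146047  1.45236899]
side [[534.66688365   0.         317.83987301]
 [  0.         534.66688365 233.17862603]
 [  0.           0.           1.        ]] [[ 0.75445719 -0.65634521 -0.00230598]
 [-0.45081276 -0.51564139 -0.72861637]
 [ 0.4770348   0.55074942 -0.68491815]] [-0.43583085  0.35727488  0.69128687]
wrist [[363.43531708   0.         310.61681486]
 [  0.         363.43531708 242.09011452]
 [  0.           0.           1.        ]] [[ 0.39866914  0.91709318 -0.00173686]
 [ 0.87351529 -0.37914719  0.30531697]
 [ 0.27934558 -0.12323763 -0.9522492 ]] [-0.67348805 -0.04051877  0.38089279]
```

View pics/scene0.png

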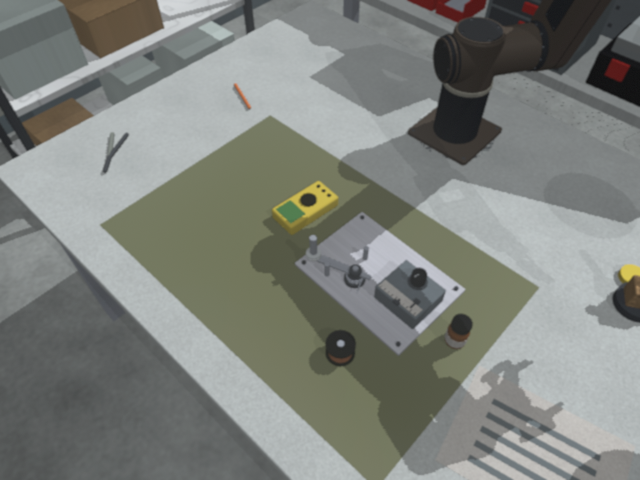

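View pics/side0.png

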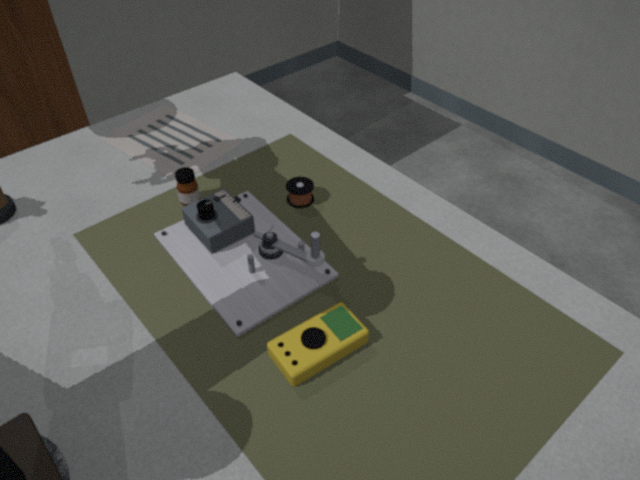

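View pics/wrist0.png

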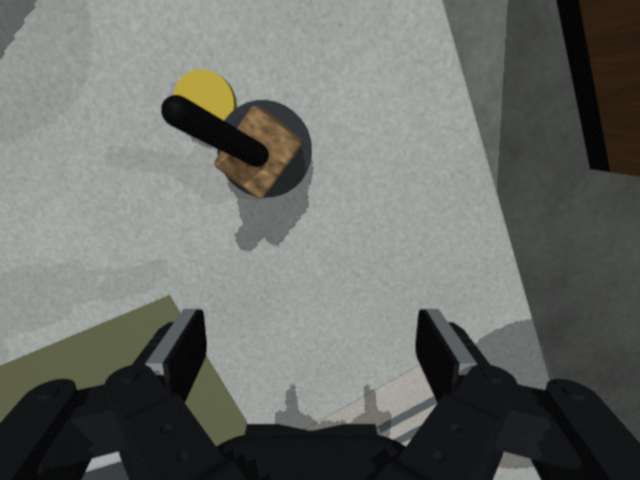

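```bash
cat > h.py <<'E'
from plant import *
import cv2, numpy as np
from scipy.spatial.transform import Rotation as Ro
def ray(c,u,v,z):
    K,R,t=c["intrinsics"],c["R"],c["t"]
    o=-R.T@t; d=R.T@np.linalg.inv(K)@np.array([u,v,1.]); return o+d*(z-o[2])/d[2]
def proj(c,X):
    p=c["intrinsics"]@(c["R"]@np.asarray(X,float)+c["t"]); return p[:2]/p[2]
def tri(cs,uvs):
    A=[];b=[]
    for c,(u,v) in zip(cs,uvs):
        P=c["intrinsics"]@np.c_[c["R"],c["t"]]
        for k,w in ((0,u),(1,v)):
            r=w*P[2]-P[k]; A.append(r[:3]);b.append(-r[3])
    return np.linalg.lstsq(np.array(A),np.array(b),rcond=None)[0]
E
python3 - <<'E'
from h import *
a=read_camera("scene");b=read_camera("side")
cv2.imwrite("pics/sc1.png",cv2.resize(a["frame"][190:380,270:500,::-1],None,fx=3.4,fy=3.1,interpolation=2)[:600,:800])
cv2.imwrite("pics/sd1.png",cv2.resize(b["frame"][155:345,140:370,::-1],None,fx=3.4,fy=3.1,interpolation=2)[:600,:800])
for p in [(363,214),(464,289),(400,352),(297,263)]: print(ray(a,*p,0.01))
for p in [(235,192),(155,235),(240,333),(337,270)]: print(ray(b,*p,0.01))
print("knob",ray(a,419,274,.085),ray(b,206,206,.085))
print("post",ray(a,313,237,.102),ray(b,315,235,.102))
E
```

```text
[0.4094621  0.01488285 0.01      ]
[0.4229005  0.31393544 0.01      ]
[0.63460762 0.30426822 0.01      ]
[0.62083331 0.00086192 0.01      ]
[0.61424971 0.31350513 0.01      ]
[0.41874444 0.30569267 0.01      ]
[0.40940169 0.00190784 0.01      ]
[0.62516292 0.00087331 0.01      ]
knob [0.50612067 0.24185426 0.085     ] [0.50245298 0.2321256  0.085     ]
post [0.59378091 0.02710123 0.102     ] [0.59277954 0.0244305  0.102     ]
```

View pics/sc1.png

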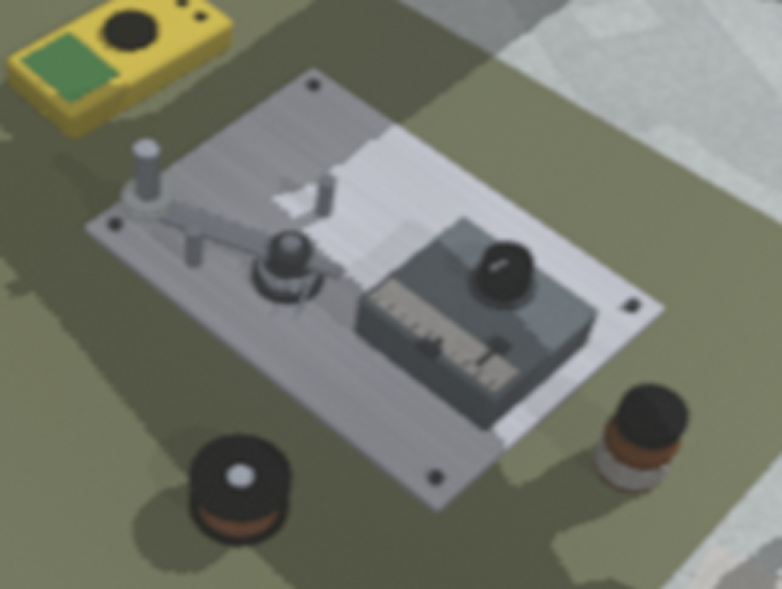

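View pics/sd1.png

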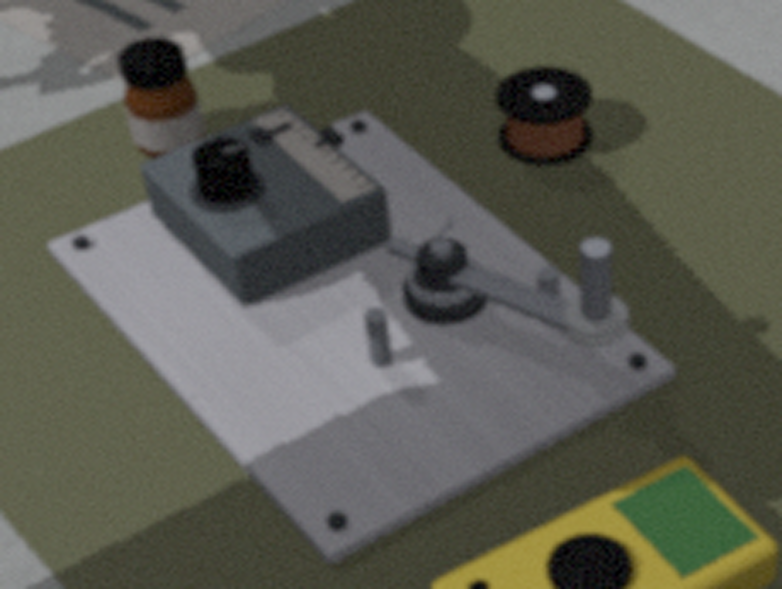

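```bash
cat >> h.py <<'E'
def st():
    s=get_state();return s,Ro.from_quat(s["tcp_rot"]),s["eef_pos"]
def todo(target):
    s,R,p=st(); print("t",s["time"],"tcp",p.round(4),"shift mm",(R.inv().apply(np.array(target)-p)*1000).round(1),"xaxis",R.as_matrix()[:,0].round(3),"z",R.as_matrix()[:,2].round(4),"q",s["qpos"].round(2),"op",round(s["opening"],3),"F",s["contact_force"].round(1))
E
python3 - <<'E'
from h import *
s,R,p=st();c=read_camera("wrist")
print("cam in tool",R.inv().apply(-c["R"].T@c["t"]-p), "axes", (c["R"]@R.as_matrix()).round(3))
todo([.504,.237,.36])
a=read_camera("scene");b=read_camera("side")
print("meter",ray(a,305,205,.034),ray(b,318,340,.034)); print("spool",ray(a,340,340,.04),ray(b,300,185,.04)); print("jar",ray(a,461,322,.075),ray(b,185,174,.075))
E
```

```text
cam in tool [-0.00063366 -0.07811707  0.02956354] axes [[ 1.    -0.001 -0.   ]
 [ 0.001  0.952 -0.306]
 [ 0.001  0.306  0.952]]
t 0.3 tcp [0.2695 0.6188 0.4042] shift mm [-256.3  367.5   44.4] xaxis [ 0.399  0.917 -0.001] z [-4.e-04 -7.e-04 -1.e+00] q [ 1.01  0.29  1.58  0.    1.28 -0.15] op 1.002 F [ 0.3 -0.3 -0. ]
meter [ 0.49909625 -0.09223778  0.034     ] [ 0.48590156 -0.10599502  0.034     ]
spool [0.70833096 0.2089547  0.04      ] [0.71113556 0.21014965 0.04      ]
jar [0.53433288 0.36540662 0.075     ] [0.5300116  0.35740371 0.075     ]
```

```bash
python3 -m jog '[{"x":-21,"y":31,"z":3},{"x":-21,"y":31,"z":3},{"x":-21,"y":31,"z":3},{"x":-21,"y":31,"z":3},{"x":-21,"y":31,"z":3},{"x":-21,"y":31,"z":3}]'; python3 -m jog '[{"x":-21,"y":31,"z":3},{"x":-21,"y":31,"z":3},{"x":-21,"y":31,"z":3},{"x":-21,"y":31,"z":3},{"x":-21,"y":30,"z":3},{"x":-21,"y":30,"z":3},{}]'; python3 - <<'E'
from h import *
todo([.504,.237,.33])
c=read_camera("wrist");cv2.imwrite("pics/w1.png",c["frame"][:,:,::-1])
E
```

```text
t 0.4 tcp [0.2695 0.6188 0.4045] shift mm [-256.4  367.5   74.6] xaxis [ 0.399  0.917 -0.   ] z [-2.e-04 -3.e-04 -1.e+00] q [ 1.01  0.29  1.58 -0.    1.28 -0.15] op 0.997 F [ 0.4 -0.6 -0.4]$[0]: bad value
$[0]: bad value
```

View pics/w1.png

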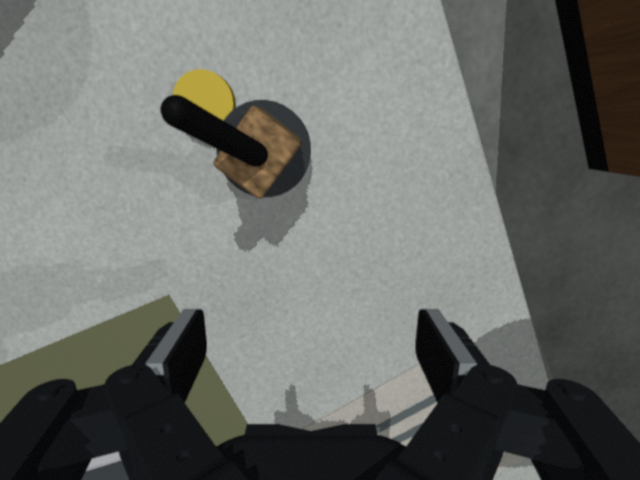

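Rows rejected as "bad value"; probably every key has to be present. The arm hasn't moved.

```bash
python3 -m jog '[{"grip":0,"x":-21,"y":31,"z":3,"rx":0,"ry":0,"rz":0}]'; python3 -m jog '[{"grip":0,"x":-21,"y":31,"z":3}]'
```

```text
time: 0.53
eef_pos: [0.2872, 0.5898, 0.4024]
tcp_rot: [0.835, 0.55, 0.001, -0.002]
contact_force: [0.8, -1.0, 1.0]
opening: 0.997$[0]: bad value
```

```bash
python3 -m jog '[{"grip":0,"x":-21,"y":31,"z":3,"rx":0,"ry":0,"rz":0},{"grip":0,"x":-21,"y":31,"z":3,"rx":0,"ry":0,"rz":0},{"grip":0,"x":-21,"y":31,"z":3,"rx":0,"ry":0,"rz":0},{"grip":0,"x":-21,"y":31,"z":3,"rx":0,"ry":0,"rz":0},{"grip":0,"x":-21,"y":31,"z":3,"rx":0,"ry":0,"rz":0},{"grip":0,"x":-21,"y":31,"z":3,"rx":0,"ry":0,"rz":0}]'; python3 -m jog '[{"grip":0,"x":-21,"y":31,"z":3,"rx":0,"ry":0,"rz":0},{"grip":0,"x":-21,"y":31,"z":3,"rx":0,"ry":0,"rz":0},{"grip":0,"x":-21,"y":31,"z":3,"rx":0,"ry":0,"rz":0},{"grip":0,"x":-21,"y":31,"z":3,"rx":0,"ry":0,"rz":0},{"grip":0,"x":-21,"y":28,"z":3,"rx":0,"ry":0,"rz":0},{"grip":0,"x":0,"y":0,"z":0,"rx":0,"ry":0,"rz":0}]'; python3 - <<'E'
from h import *
todo([.504,.237,.33])
c=read_camera("wrist");cv2.imwrite("pics/w2.png",c["frame"][:,:,::-1])
E
```

```text
time: 1.03
eef_pos: [0.4103, 0.3958, 0.3839]
tcp_rot: [0.836, 0.548, 0.0, 0.0]
contact_force: [-0.7, -0.2, 0.0]
opening: 0.999
time: 1.53
eef_pos: [0.5096, 0.2361, 0.3684]
tcp_rot: [0.838, 0.546, -0.0, 0.001]
contact_force: [0.5, 0.5, 1.0]
opening: 1.004
t 1.5333 tcp [0.5096 0.2361 0.3684] shift mm [-1.3 -5.6 38.4] xaxis [ 0.405  0.914 -0.002] z [ 9.0e-04 -2.2e-03 -1.0e+00] q [ 0.25  0.07  1.89 -0.    1.18 -0.9 ] op 1.004 F [0.5 0.5 1. ]
```

View pics/w2.png

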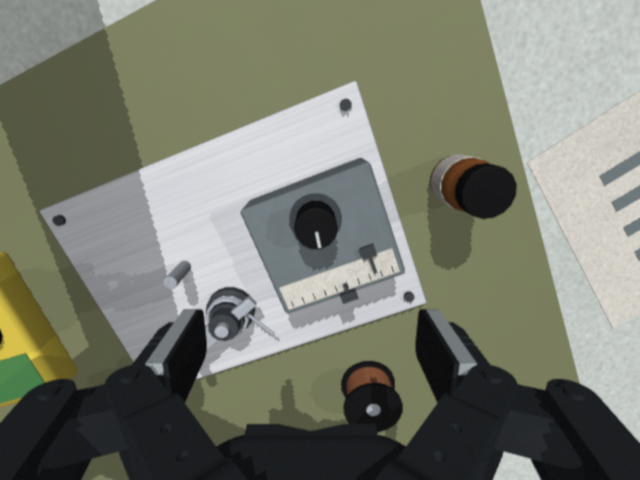

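```bash
python3 - <<'E'
from h import *
c=read_camera("wrist");f=c["frame"]
cv2.imwrite("pics/w2z.png",cv2.resize(f[150:320,230:420,::-1],None,fx=4,fy=3.5,interpolation=2)[:600])
P=[ray(c,*p,.01) for p in [(356,82),(41,211),(424,303)]];print(np.round(P,4))
g=f.max(2); m=((g<45)*255).astype(np.uint8); m[:, :270]=0; m[:,350:]=0; m[:190]=0; m[265:]=0
n,l,s,ce=cv2.connectedComponentsWithStats(m)
for i in range(1,n):
  if s[i,4]>100: print(s[i],ce[i],ray(c,*ce[i],.085))
E
```

```text
[[0.4205 0.3174 0.01  ]
 [0.4052 0.0103 0.01  ]
 [0.6382 0.3047 0.01  ]]
[ 292  204   43   47 1517] [312.85431773 226.22214898] [0.50100124 0.24242473 0.085     ]
```

View pics/w2z.png

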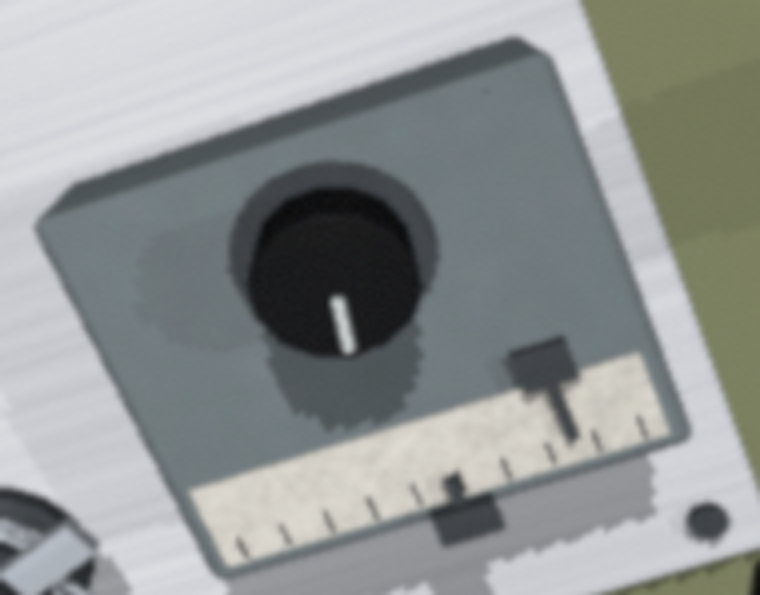

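```bash
python3 - <<'E'
from h import *
c=read_camera("wrist")
th=np.deg2rad(-2.9);uy=np.array([-np.sin(th),np.cos(th)]);ux=np.array([np.cos(th),np.sin(th)])
k=ray(c,313.75,227.5,.085);print("knob",k)
for h in(.058,.062):
  for u,n in(((373.2,275.7),"ptr"),((343.7,286.0),"mark")):
    X=ray(c,*u,h);print(h,n,X.round(4),ux@(X-k)[:2],uy@(X-k)[:2])
todo([k[0],k[1],.232])
E
```

```text
knob [0.50135026 0.24417478 0.085     ]
0.058 ptr [0.5667 0.2703 0.058 ] 0.06389569616399139 0.02939609311877582
0.058 mark [0.5655 0.2441 0.058 ] 0.06403202390042581 0.0032068598130481816
0.062 ptr [0.5648 0.2703 0.062 ] 0.062038764555201305 0.029300532456947227
0.062 mark [0.5636 0.2445 0.062 ] 0.06217315277773627 0.0034838893763859072
t 1.6833 tcp [0.5072 0.2403 0.3688] shift mm [  1.1  -6.8 136.8] xaxis [0.4   0.916 0.   ] z [-3.e-04  5.e-04 -1.e+00] q [ 0.26  0.07  1.89  0.    1.18 -0.9 ] op 0.998 F [-0.7 -0.2 -0.2]
```

```bash
python3 -m jog '[{"grip":0.3,"x":0,"y":0,"z":0,"rx":0,"ry":0,"rz":-7},{"grip":0.3,"x":0,"y":0,"z":0,"rx":0,"ry":0,"rz":-7},{"grip":0.3,"x":0,"y":0,"z":0,"rx":0,"ry":0,"rz":-7},{"grip":0.3,"x":0,"y":0,"z":0,"rx":0,"ry":0,"rz":-7},{"grip":0.3,"x":0,"y":0,"z":0,"rx":0,"ry":0,"rz":-7},{"grip":0.3,"x":0,"y":0,"z":0,"rx":0,"ry":0,"rz":-7},{"grip":0.3,"x":0,"y":0,"z":0,"rx":0,"ry":0,"rz":0},{"grip":0.3,"x":0,"y":0,"z":0,"rx":0,"ry":0,"rz":0}]'; python3 - <<'E'
from h import *
todo([.5015,.243,.28])
c=read_camera("wrist");cv2.imwrite("pics/w3.png",c["frame"][:,:,::-1])
for z in(.085,):print(proj(c,[.5015,.243,z]))
f=c["frame"]
cv2.imwrite("pics/w3z.png",cv2.resize(f[140:340,200:440,::-1],None,fx=3.3,fy=3,interpolation=2)[:600])
E
```

```text
time: 2.35
eef_pos: [0.5065, 0.2417, 0.3689]
tcp_rot: [0.585, 0.811, 0.0, -0.0]
contact_force: [0.2, -0.2, 0.9]
opening: 0.704
t 2.35 tcp [0.5065 0.2417 0.3689] shift mm [ 2.7 -4.4 88.9] xaxis [-0.316  0.949  0.   ] z [ 2.e-04  3.e-04 -1.e+00] q [ 0.26  0.07  1.89  0.    1.18 -1.63] op 0.704 F [ 0.2 -0.2  0.9]
[314.95085717 232.23940665]
```

View pics/w3.png

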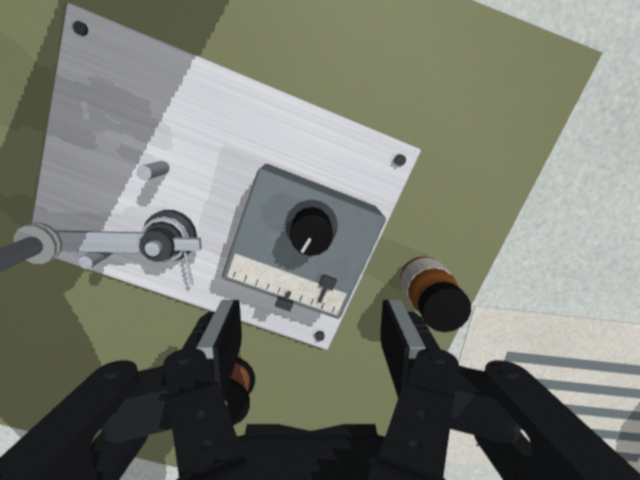

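View pics/w3z.png

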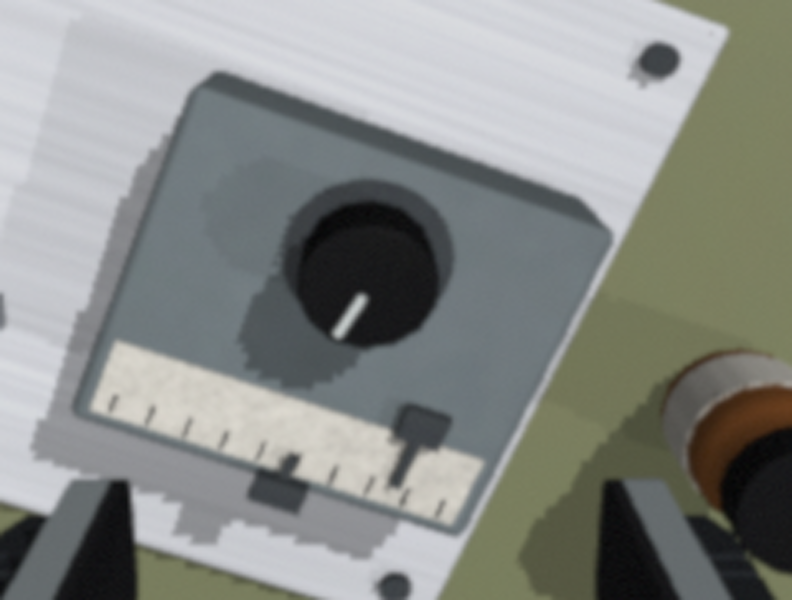

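```bash
python3 - <<'E'
from h import *
c=read_camera("wrist")
th=np.deg2rad(-2.9);uy=np.array([-np.sin(th),np.cos(th)]);ux=np.array([np.cos(th),np.sin(th)])
k=ray(c,311.8,234.7,.085);print("knob",k)
P=np.array([ray(c,*p,.01) for p in [(419,150),(68,3),(327,349)]]);print(P.round(4))
for h in(.060,):
  for u,n in(((319.7,302),"ptr"),((288.8,292.3),"mark")):
    X=ray(c,*u,h);print(h,n,X.round(4),ux@(X-k)[:2],uy@(X-k)[:2])
todo([k[0],k[1],.27])
E
```

```text
knob [0.50411306 0.24115846 0.085     ]
[[0.4217 0.3134 0.01  ]
 [0.4058 0.0067 0.01  ]
 [0.6392 0.3035 0.01  ]]
0.06 ptr [0.5658 0.269  0.06  ] 0.06022917770016866 0.030929574988697306
0.06 mark [0.5655 0.2413 0.06  ] 0.061279705262235855 0.0032410350821574676
t 2.45 tcp [0.5067 0.2413 0.3688] shift mm [ 0.7 -2.5 98.8] xaxis [-0.316  0.949  0.   ] z [ 1.e-04  2.e-04 -1.e+00] q [ 0.26  0.07  1.89  0.    1.18 -1.63] op 0.702 F [-0.4  0.5  0.1]
```

```bash
python3 -m jog '[{"grip":0.4,"x":1,"y":-3,"z":25,"rx":0,"ry":0,"rz":0},{"grip":0.4,"x":0,"y":0,"z":25,"rx":0,"ry":0,"rz":0},{"grip":0.4,"x":0,"y":0,"z":25,"rx":0,"ry":0,"rz":0},{"grip":0.4,"x":0,"y":0,"z":20,"rx":0,"ry":0,"rz":0},{"grip":0.4,"x":0,"y":0,"z":10,"rx":0,"ry":0,"rz":0},{"grip":0.4,"x":0,"y":0,"z":0,"rx":0,"ry":0,"rz":0}]'; python3 - <<'E'
from h import *
todo([.5038,.2417,.232])
c=read_camera("wrist");cv2.imwrite("pics/w4.png",c["frame"][:,:,::-1])
E
```

```text
time: 2.95
eef_pos: [0.5029, 0.2403, 0.2609]
tcp_rot: [0.585, 0.811, -0.002, -0.002]
contact_force: [-1.1, -0.0, -0.3]
opening: 0.6
t 2.95 tcp [0.5029 0.2403 0.2609] shift mm [ 1.   1.4 28.9] xaxis [-0.316  0.949  0.   ] z [-0.0055 -0.0015 -1.    ] q [ 0.26  0.2   1.97  0.    0.98 -1.63] op 0.6 F [-1.1 -0.  -0.3]
```

View pics/w4.png

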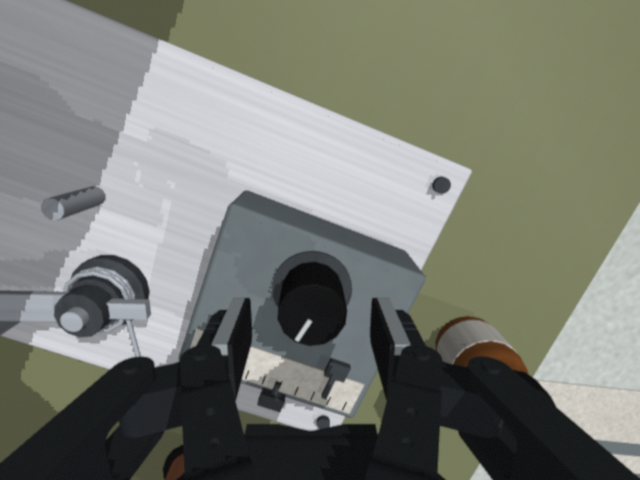

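```bash
python3 -m jog '[{"grip":0.4,"x":1,"y":1,"z":12,"rx":0,"ry":0,"rz":0},{"grip":0.4,"x":0,"y":0,"z":11,"rx":0,"ry":0,"rz":0},{"grip":0.4,"x":0,"y":0,"z":5,"rx":0,"ry":0,"rz":0},{"grip":0.4,"x":0,"y":0,"z":0,"rx":0,"ry":0,"rz":0},{"grip":0.4,"x":0,"y":0,"z":0,"rx":0,"ry":0,"rz":0}]' 25; python3 - <<'E'
from h import *
todo([.5038,.2417,.232])
E
```

```text
time: 3.42
eef_pos: [0.5046, 0.2417, 0.2354]
tcp_rot: [0.585, 0.811, -0.0, -0.0]
contact_force: [0.1, 0.5, 0.1]
opening: 0.6
t 3.4167 tcp [0.5046 0.2417 0.2354] shift mm [ 0.2 -0.7  3.4] xaxis [-0.317  0.949  0.   ] z [-7.e-04 -2.e-04 -1.e+00] q [ 0.27  0.24  1.98 -0.    0.93 -1.63] op 0.6 F [0.1 0.5 0.1]
```

```bash
python3 -m jog '[{"grip":1,"x":0,"y":0,"z":1,"rx":0,"ry":0,"rz":0},{"grip":1,"x":0,"y":0,"z":0,"rx":0,"ry":0,"rz":0},{"grip":1,"x":0,"y":0,"z":0,"rx":0,"ry":0,"rz":0},{"grip":1,"x":0,"y":0,"z":0,"rx":0,"ry":0,"rz":0},{"grip":1,"x":0,"y":0,"z":0,"rx":0,"ry":0,"rz":0},{"grip":1,"x":0,"y":0,"z":0,"rx":0,"ry":0,"rz":0}]' 25; python3 - <<'E'
from h import *
todo([.5038,.2417,.232])
E
```

```text
time: 3.92
eef_pos: [0.5049, 0.2417, 0.2353]
tcp_rot: [0.584, 0.811, 0.0, 0.0]
contact_force: [-0.4, -0.8, 2.2]
opening: 0.364
t 3.9167 tcp [0.5049 0.2417 0.2353] shift mm [ 0.4 -1.1  3.3] xaxis [-0.317  0.949 -0.   ] z [ 0.001  0.    -1.   ] q [ 0.27  0.24  1.98 -0.    0.93 -1.63] op 0.364 F [-0.4 -0.8  2.2]
```

```bash
python3 -m jog '[{"grip":1,"x":0,"y":0,"z":0,"rx":0,"ry":0,"rz":7},{"grip":1,"x":0,"y":0,"z":0,"rx":0,"ry":0,"rz":7},{"grip":1,"x":0,"y":0,"z":0,"rx":0,"ry":0,"rz":7},{"grip":1,"x":0,"y":0,"z":0,"rx":0,"ry":0,"rz":7},{"grip":1,"x":0,"y":0,"z":0,"rx":0,"ry":0,"rz":7},{"grip":1,"x":0,"y":0,"z":0,"rx":0,"ry":0,"rz":7},{"grip":1,"x":0,"y":0,"z":0,"rx":0,"ry":0,"rz":7},{"grip":1,"x":0,"y":0,"z":0,"rx":0,"ry":0,"rz":7}]' 25;  python3 -m jog '[{"grip":1,"x":0,"y":0,"z":0,"rx":0,"ry":0,"rz":7},{"grip":1,"x":0,"y":0,"z":0,"rx":0,"ry":0,"rz":7},{"grip":1,"x":0,"y":0,"z":0,"rx":0,"ry":0,"rz":0},{"grip":1,"x":0,"y":0,"z":0,"rx":0,"ry":0,"rz":0}]'; python3 - <<'E'
from h import *
todo([.5038,.2417,.232])
c=read_camera("wrist");cv2.imwrite("pics/w5.png",c["frame"][:,:,::-1])
c=read_camera("scene");cv2.imwrite("pics/s5.png",cv2.resize(c["frame"][240:340,360:480,::-1],None,fx=6,fy=6,interpolation=2))
E
```

```text
time: 4.58
eef_pos: [0.5049, 0.2415, 0.2353]
tcp_rot: [0.898, 0.44, 0.0, 0.0]
contact_force: [-0.1, -2.3, 2.9]
opening: 0.363
time: 4.92
eef_pos: [0.5049, 0.2415, 0.2353]
tcp_rot: [0.944, 0.331, 0.0, 0.0]
contact_force: [-0.9, -2.3, 4.6]
opening: 0.363
t 4.9167 tcp [0.5049 0.2415 0.2353] shift mm [-0.7 -0.9  3.3] xaxis [ 0.781  0.624 -0.   ] z [ 5.e-04 -7.e-04 -1.e+00] q [ 0.26  0.24  1.98 -0.    0.93 -0.41] op 0.363 F [-0.9 -2.3  4.6]
```

View pics/w5.png

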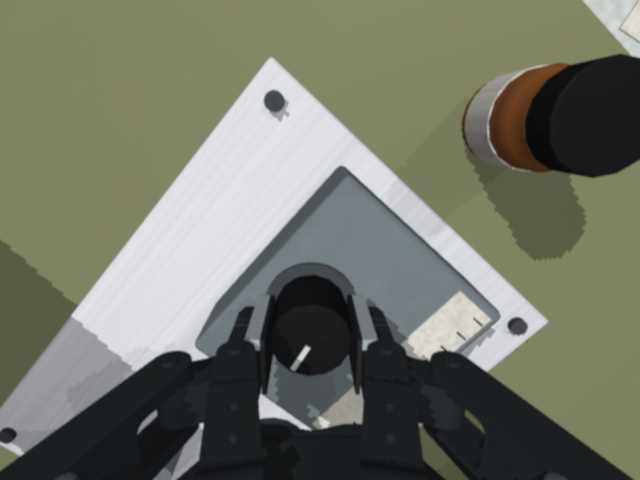

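View pics/s5.png

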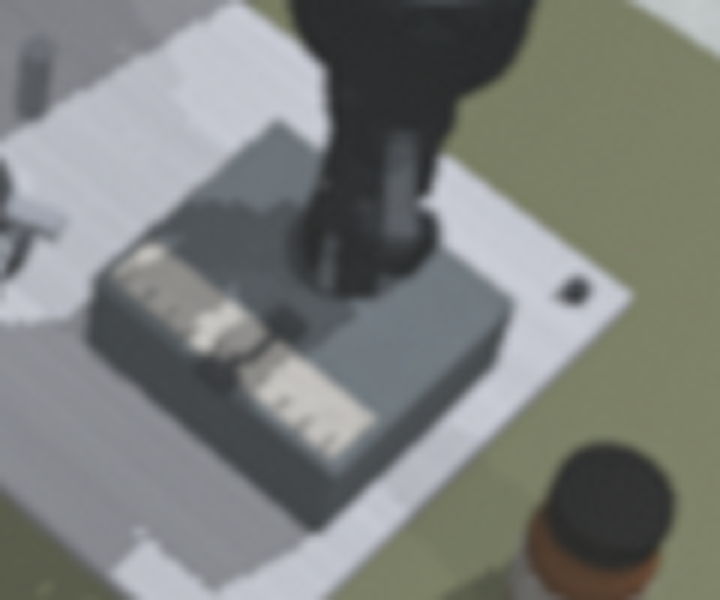

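```bash
python3 -m jog '[{"grip":1,"x":0,"y":0,"z":0,"rx":0,"ry":0,"rz":7},{"grip":1,"x":0,"y":0,"z":0,"rx":0,"ry":0,"rz":0},{"grip":1,"x":0,"y":0,"z":0,"rx":0,"ry":0,"rz":0},{"grip":0.45,"x":0,"y":0,"z":0,"rx":0,"ry":0,"rz":0},{"grip":0.45,"x":0,"y":0,"z":0,"rx":0,"ry":0,"rz":0},{"grip":0.45,"x":0,"y":0,"z":0,"rx":0,"ry":0,"rz":0}]' 25;  python3 -m jog '[{"grip":0.45,"x":0,"y":0,"z":-25,"rx":0,"ry":0,"rz":0},{"grip":0.45,"x":0,"y":0,"z":-35,"rx":0,"ry":0,"rz":0},{"grip":0.45,"x":0,"y":0,"z":-35,"rx":0,"ry":0,"rz":0},{"grip":0.45,"x":0,"y":0,"z":-35,"rx":0,"ry":0,"rz":0},{"grip":0.45,"x":0,"y":0,"z":0,"rx":0,"ry":0,"rz":0},{"grip":0.45,"x":0,"y":0,"z":0,"rx":0,"ry":0,"rz":0},{"grip":0.45,"x":0,"y":0,"z":0,"rx":0,"ry":0,"rz":0}]'; python3 - <<'E'
from h import *
todo([.5038,.2417,.232])
c=read_camera("wrist");cv2.imwrite("pics/w6.png",c["frame"][:,:,::-1])
c=read_camera("scene");cv2.imwrite("pics/s6.png",cv2.resize(c["frame"][240:340,360:480,::-1],None,fx=6,fy=6,interpolation=2))
E
```

```text
time: 5.52
eef_pos: [0.5043, 0.2419, 0.2341]
tcp_rot: [0.962, 0.271, -0.0, -0.0]
contact_force: [0.3, 0.0, 0.0]
opening: 0.551
time: 6.1
eef_pos: [0.5043, 0.2418, 0.3639]
tcp_rot: [0.962, 0.271, -0.0, -0.0]
contact_force: [-0.1, -0.5, -0.8]
opening: 0.552
t 6.1 tcp [0.5043 0.2418 0.3639] shift mm [-3.000e-01 -1.000e-01  1.319e+02] xaxis [ 0.853  0.522 -0.001] z [-1.1e-03  1.0e-04 -1.0e+00] q [ 0.27  0.07  1.9   0.    1.17 -0.28] op 0.552 F [-0.1 -0.5 -0.8]
```

View pics/w6.png

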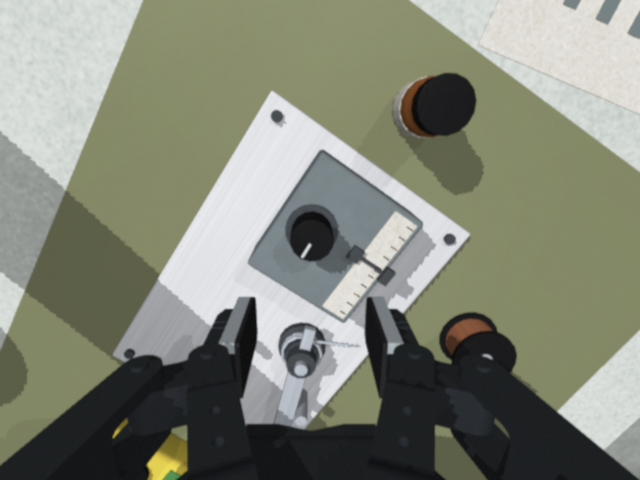

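View pics/s6.png

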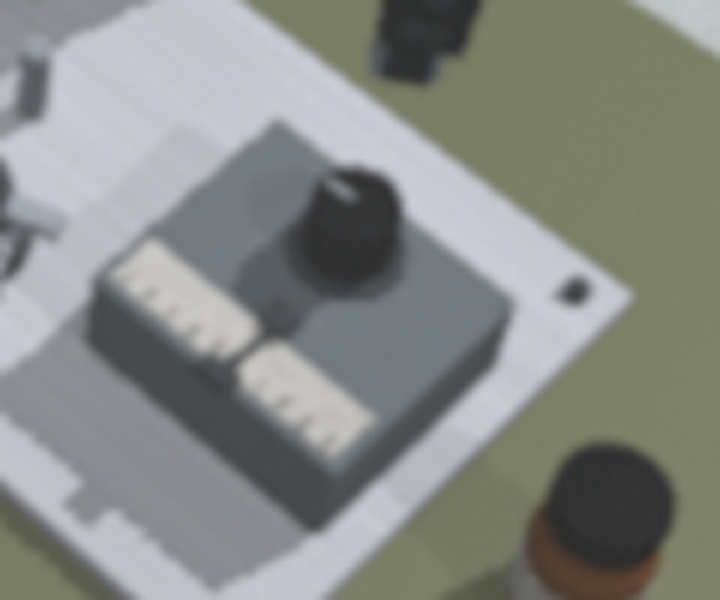

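```bash
python3 - <<'E'
from h import *
c=read_camera("wrist")
cv2.imwrite("pics/w6z.png",cv2.resize(c["frame"][190:330,310:450,::-1],None,fx=4.2,fy=4.2,interpolation=2))
E
```

```text
(no output)
```

View pics/w6z.png

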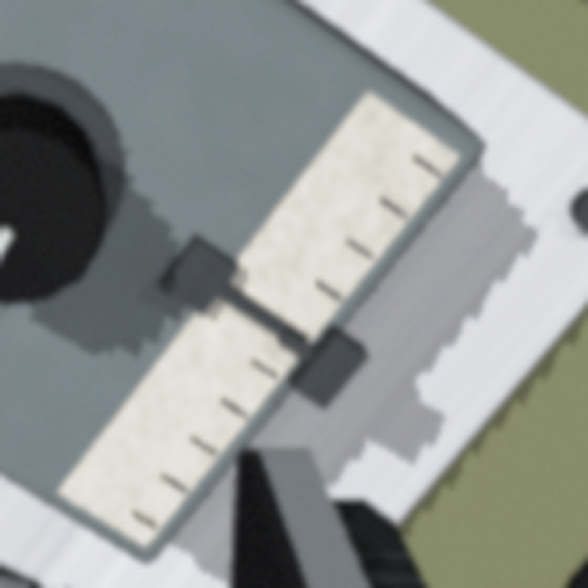

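```bash
python3 - <<'E'
from h import *
c=read_camera("wrist")
th=np.deg2rad(-2.9);uy=np.array([-np.sin(th),np.cos(th)]);ux=np.array([np.cos(th),np.sin(th)])
q=lambda u,v:(310+u/4.2,190+v/4.2)
for n,p,h in [("carr",(205,270),.063),("bar",(235,297),.06),("bar",(270,320),.06),("tip",(300,340),.06),("markbox",(330,362),.063),("scale corner",(58,490),.056),("sc",(145,550),.056),("sc",(370,92),.056),("sc",(462,155),.056)]:
    X=ray(c,*q(*p),h)[:2];print(n,(ux@X*1000).round(1),(uy@X*1000).round(1))
P=np.array([ray(c,*p,.01) for p in [(271,91),(470,236)]]);d=P[1]-P[0];print("yaw",np.degrees(np.arctan2(d[1],d[0])),P)
E
```

```text
carr 531.7 272.3
bar 540.6 270.5
bar 549.0 270.5
tip 556.2 270.5
markbox 562.5 270.9
scale corner 537.6 216.2
sc 560.1 215.1
sc 538.1 316.2
sc 559.9 316.5
yaw -3.1204708573571573 [[0.41978974 0.31350452 0.01      ]
 [0.63849241 0.30158163 0.01      ]]
```

```bash
python3 -m jog '[{"grip":0.2,"x":0,"y":0,"z":0,"rx":0,"ry":0,"rz":7},{"grip":0.2,"x":0,"y":0,"z":0,"rx":0,"ry":0,"rz":7},{"grip":0.2,"x":0,"y":0,"z":0,"rx":0,"ry":0,"rz":0},{"grip":0.2,"x":0,"y":0,"z":0,"rx":0,"ry":0,"rz":0}]'; python3 - <<'E'
from h import *
a=read_camera("scene");b=read_camera("side")
X=tri([a,b],[(312.9,237.7),(315,234.7)]);print(X)
todo([X[0],X[1],.33])
E
```

```text
time: 6.63
eef_pos: [0.5045, 0.2417, 0.3636]
tcp_rot: [0.988, 0.153, -0.001, 0.0]
contact_force: [0.7, -0.2, 0.7]
opening: 0.801
[0.59442351 0.02687474 0.09996352]
t 6.7333 tcp [0.5046 0.2417 0.3641] shift mm [ 20.7 231.9  34. ] xaxis [ 0.953  0.302 -0.001] z [-1.1e-03 -3.0e-04 -1.0e+00] q [ 0.27  0.07  1.9   0.    1.17 -0.04] op 0.8 F [-0.2  1.4 -0.2]
```

```bash
python3 -m jog '[{"grip":0.2,"x":3,"y":33,"z":0,"rx":0,"ry":0,"rz":0},{"grip":0.2,"x":3,"y":33,"z":0,"rx":0,"ry":0,"rz":0},{"grip":0.2,"x":3,"y":33,"z":0,"rx":0,"ry":0,"rz":0},{"grip":0.2,"x":3,"y":33,"z":0,"rx":0,"ry":0,"rz":0},{"grip":0.2,"x":3,"y":33,"z":10,"rx":0,"ry":0,"rz":0},{"grip":0.2,"x":3,"y":33,"z":10,"rx":0,"ry":0,"rz":0},{"grip":0.2,"x":3,"y":34,"z":10,"rx":0,"ry":0,"rz":0},{"grip":0.2,"x":0,"y":0,"z":0,"rx":0,"ry":0,"rz":0}]';python3 -m jog '[{"grip":0.2,"x":0,"y":0,"z":0,"rx":0,"ry":0,"rz":0},{"grip":0.2,"x":0,"y":0,"z":0,"rx":0,"ry":0,"rz":0}]'; python3 - <<'E'
from h import *
c=read_camera("wrist");cv2.imwrite("pics/w7.png",c["frame"][:,:,::-1])
todo([.5944,.0269,.27]);print(proj(c,[.5944,.0269,.102]))
E
```

```text
time: 7.4
eef_pos: [0.5953, 0.022, 0.3324]
tcp_rot: [0.989, 0.15, -0.001, 0.001]
contact_force: [-0.7, 0.1, -1.4]
opening: 0.803
time: 7.57
eef_pos: [0.5942, 0.0269, 0.3345]
tcp_rot: [0.988, 0.152, -0.0, -0.0]
contact_force: [-0.3, -0.2, 0.2]
opening: 0.801
t 7.6167 tcp [0.5941 0.0274 0.3349] shift mm [ 0.1  0.6 64.9] xaxis [0.954 0.301 0.   ] z [-0.e+00  4.e-04 -1.e+00] q [-0.12  0.18  1.84  0.    1.12 -0.43] op 0.797 F [ 0.3  0.3 -0.2]
[311.39980744 262.5021181 ]
```

View pics/w7.png

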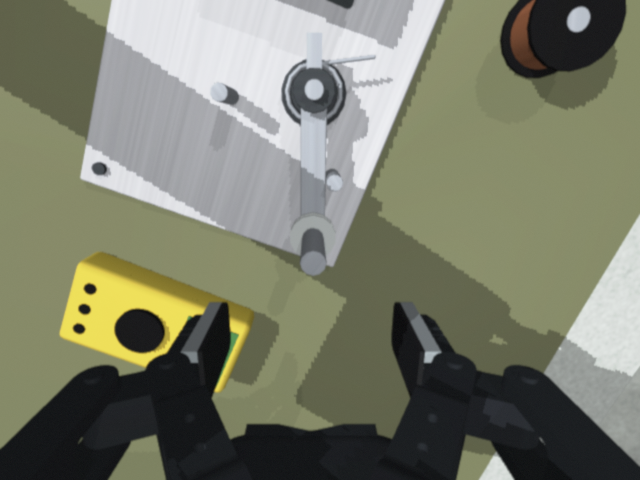

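```bash
python3 -m jog '[{"grip":0.2,"x":1,"y":0,"z":25,"rx":0,"ry":0,"rz":0},{"grip":0.2,"x":0,"y":0,"z":30,"rx":0,"ry":0,"rz":0},{"grip":0.2,"x":0,"y":0,"z":25,"rx":0,"ry":0,"rz":0},{"grip":0.2,"x":0,"y":0,"z":17,"rx":0,"ry":0,"rz":0},{"grip":0.2,"x":0,"y":0,"z":0,"rx":0,"ry":0,"rz":0},{"grip":0.2,"x":0,"y":0,"z":0,"rx":0,"ry":0,"rz":0},{"grip":0.2,"x":0,"y":0,"z":0,"rx":0,"ry":0,"rz":0}]'; python3 - <<'E'
from h import *
c=read_camera("wrist");cv2.imwrite("pics/w8.png",c["frame"][:,:,::-1])
todo([.5944,.0269,.238])
E
```

```text
time: 8.2
eef_pos: [0.5958, 0.0278, 0.2396]
tcp_rot: [0.988, 0.153, 0.001, 0.0]
contact_force: [-0.1, -0.7, 0.3]
opening: 0.801
t 8.25 tcp [0.5961 0.0276 0.24  ] shift mm [-1.8  0.2  2. ] xaxis [0.954 0.301 0.004] z [ 3.9e-03 -4.0e-04 -1.0e+00] q [-0.12  0.3   1.88  0.    0.95 -0.43] op 0.802 F [0.  0.3 0.3]
```

View pics/w8.png

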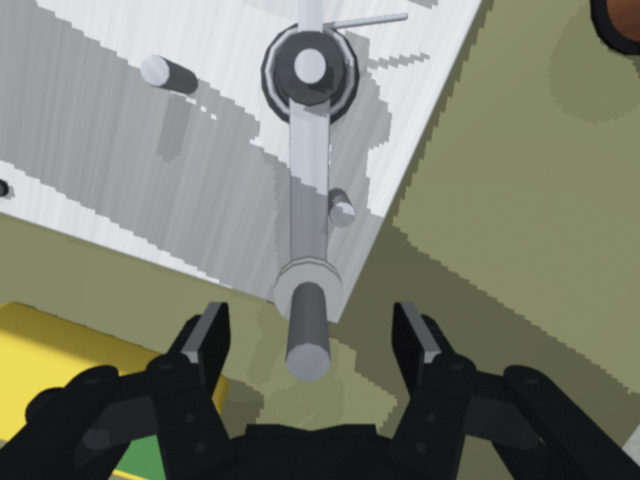

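Post top at (308,361), centred between the pads at about (230) and (393). Closing on it.

```bash
python3 -m jog '[{"grip":1,"x":-2,"y":0,"z":0,"rx":0,"ry":0,"rz":0},{"grip":1,"x":0,"y":0,"z":0,"rx":0,"ry":0,"rz":0},{"grip":1,"x":0,"y":0,"z":0,"rx":0,"ry":0,"rz":0},{"grip":1,"x":0,"y":0,"z":0,"rx":0,"ry":0,"rz":0},{"grip":1,"x":0,"y":0,"z":0,"rx":0,"ry":0,"rz":0},{"grip":1,"x":0,"y":0,"z":0,"rx":0,"ry":0,"rz":0},{"grip":1,"x":0,"y":0,"z":0,"rx":0,"ry":0,"rz":0},{"grip":1,"x":0,"y":0,"z":0,"rx":0,"ry":0,"rz":0}]' 50; python3 -m jog '[{"grip":1,"x":0,"y":0,"z":0,"rx":0,"ry":0,"rz":0},{"grip":1,"x":0,"y":0,"z":0,"rx":0,"ry":0,"rz":0},{"grip":1,"x":0,"y":0,"z":0,"rx":0,"ry":0,"rz":0}]'
```

```text
time: 8.92
eef_pos: [0.5939, 0.0264, 0.2386]
tcp_rot: [0.988, 0.152, 0.001, 0.0]
contact_force: [1.6, 0.7, 2.6]
opening: 0.172
time: 9.17
eef_pos: [0.5939, 0.0264, 0.2385]
tcp_rot: [0.988, 0.152, 0.001, 0.0]
contact_force: [1.7, 0.9, 5.0]
opening: 0.171
```

```bash
python3 -m jog '[{"grip":1,"x":-5.24,"y":-0.14,"z":0,"rx":0,"ry":0,"rz":3},{"grip":1,"x":-8.72,"y":-0.38,"z":0,"rx":0,"ry":0,"rz":5},{"grip":1,"x":-8.72,"y":-0.38,"z":0,"rx":0,"ry":0,"rz":5},{"grip":1,"x":-8.72,"y":-0.38,"z":0,"rx":0,"ry":0,"rz":5},{"grip":1,"x":-8.72,"y":-0.38,"z":0,"rx":0,"ry":0,"rz":5},{"grip":1,"x":0,"y":0,"z":0,"rx":0,"ry":0,"rz":0}]'; python3 - <<'E'
from h import *
c=read_camera("wrist");cv2.imwrite("pics/w9.png",c["frame"][:,:,::-1])
todo([.5944,.0269,.238])
E
```

```text
time: 9.67
eef_pos: [0.5533, 0.0228, 0.2385]
tcp_rot: [0.999, -0.05, 0.001, -0.001]
contact_force: [3.7, 3.3, 1.6]
opening: 0.171
t 9.7167 tcp [0.5537 0.0227 0.2385] shift mm [40.1 -8.1  0.6] xaxis [ 0.995 -0.097  0.002] z [ 0.0024  0.0012 -1.    ] q [-0.14  0.22  1.99  0.    0.93 -0.05] op 0.175 F [4.5 3.8 4.5]
```

View pics/w9.png

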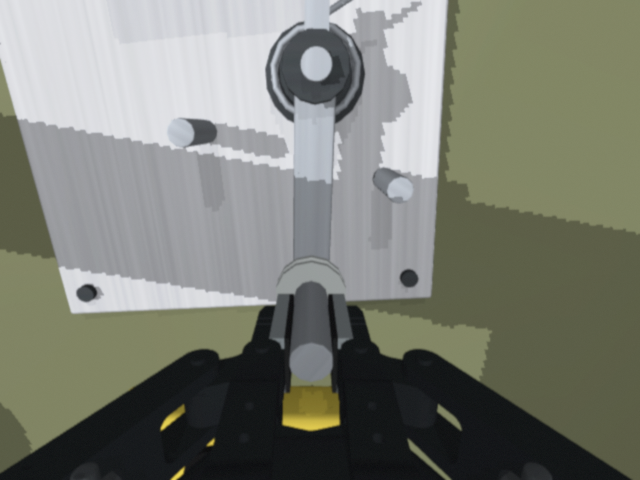

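```bash
python3 -m jog '[{"grip":1,"x":-8.72,"y":-0.38,"z":0,"rx":0,"ry":0,"rz":5},{"grip":1,"x":-8.72,"y":-0.38,"z":0,"rx":0,"ry":0,"rz":5},{"grip":1,"x":-8.72,"y":-0.38,"z":0,"rx":0,"ry":0,"rz":5},{"grip":1,"x":-8.72,"y":-0.38,"z":0,"rx":0,"ry":0,"rz":5},{"grip":1,"x":-8.72,"y":-0.38,"z":0,"rx":0,"ry":0,"rz":5},{"grip":1,"x":-8.72,"y":-0.38,"z":0,"rx":0,"ry":0,"rz":5},{"grip":1,"x":-8.72,"y":-0.38,"z":0,"rx":0,"ry":0,"rz":5},{"grip":1,"x":0,"y":0,"z":0,"rx":0,"ry":0,"rz":0}]'; python3 -m jog '[{"grip":1,"x":-8.72,"y":-0.38,"z":0,"rx":0,"ry":0,"rz":5},{"grip":1,"x":-8.72,"y":-0.38,"z":0,"rx":0,"ry":0,"rz":5},{"grip":1,"x":-8.72,"y":-0.38,"z":0,"rx":0,"ry":0,"rz":5},{"grip":1,"x":0,"y":0,"z":0,"rx":0,"ry":0,"rz":0},{"grip":1,"x":0,"y":0,"z":0,"rx":0,"ry":0,"rz":0}]'; python3 - <<'E'
from h import *
c=read_camera("wrist");cv2.imwrite("pics/w10.png",c["frame"][:,:,::-1])
c=read_camera("scene");cv2.imwrite("pics/s10.png",cv2.resize(c["frame"][200:350,290:490,::-1],None,fx=4,fy=4,interpolation=2))
todo([.5944,.0269,.238])
E
```

```text
time: 10.38
eef_pos: [0.4987, 0.0468, 0.2386]
tcp_rot: [0.938, -0.347, 0.002, -0.001]
contact_force: [6.3, 4.2, 0.1]
opening: 0.174
time: 10.8
eef_pos: [0.4819, 0.0656, 0.2385]
tcp_rot: [0.885, -0.465, 0.003, -0.001]
contact_force: [7.7, 3.4, 0.2]
opening: 0.171
t 10.9 tcp [0.482  0.0654 0.2385] shift mm [ 95.5 -70.6   1.2] xaxis [ 0.568 -0.823  0.003] z [ 5.8e-03 -2.0e-04 -1.0e+00] q [-0.07  0.08  2.15  0.    0.9   0.89] op 0.171 F [8.2 3.4 0.3]
```

View pics/w10.png

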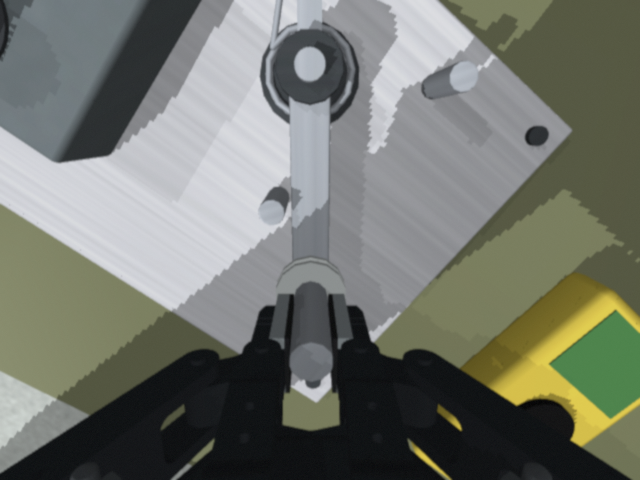

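View pics/s10.png

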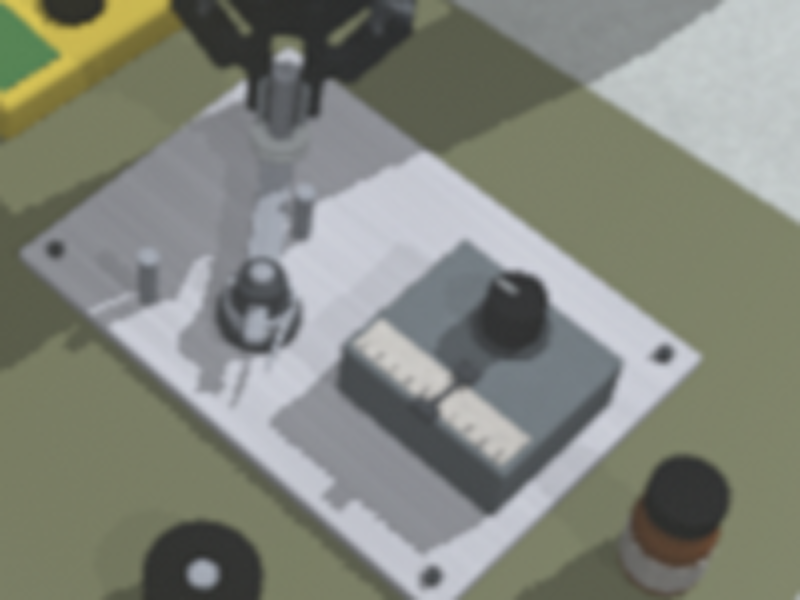

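```bash
python3 -m jog '[{"grip":1,"x":-2.5,"y":0,"z":0,"rx":0,"ry":0,"rz":1.5},{"grip":1,"x":-2,"y":0,"z":0,"rx":0,"ry":0,"rz":0.5},{"grip":1,"x":0,"y":0,"z":0,"rx":0,"ry":0,"rz":0},{"grip":1,"x":0,"y":0,"z":0,"rx":0,"ry":0,"rz":0}]'; python3 - <<'E'
from h import *
c=read_camera("wrist");cv2.imwrite("pics/w11.png",c["frame"][:,:,::-1])
todo([.5944,.0269,.238])
E
```

```text
time: 11.23
eef_pos: [0.4797, 0.0689, 0.2385]
tcp_rot: [0.877, -0.48, 0.003, -0.001]
contact_force: [8.5, 2.3, -0.4]
opening: 0.17
t 11.2833 tcp [0.4797 0.0689 0.2385] shift mm [ 97.1 -74.1   1.2] xaxis [ 0.538 -0.843  0.004] z [ 6.2e-03 -6.0e-04 -1.0e+00] q [-0.07  0.08  2.15 -0.    0.9   0.94] op 0.172 F [8.1 1.5 0.3]
```

View pics/w11.png

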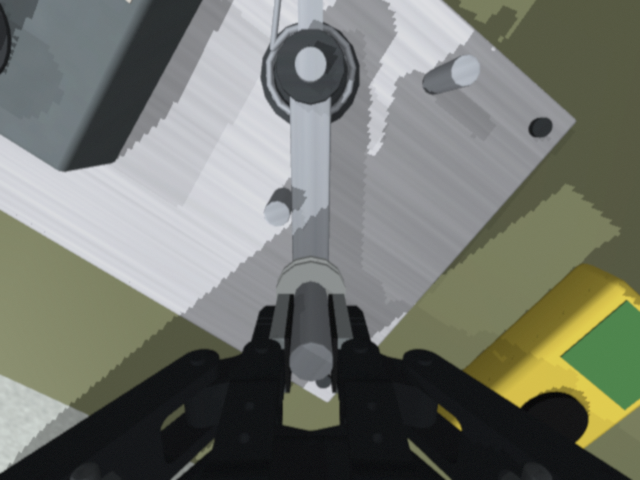

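```bash
python3 -m jog '[{"grip":1,"x":-2,"y":0,"z":0,"rx":0,"ry":0,"rz":1},{"grip":1,"x":0,"y":0,"z":0,"rx":0,"ry":0,"rz":0},{"grip":1,"x":0,"y":0,"z":0,"rx":0,"ry":0,"rz":0}]';python3 -m jog '[{"grip":1,"x":-2,"y":0,"z":0,"rx":0,"ry":0,"rz":1},{"grip":1,"x":0,"y":0,"z":0,"rx":0,"ry":0,"rz":0},{"grip":1,"x":0,"y":0,"z":0,"rx":0,"ry":0,"rz":0}]'; python3 - <<'E'
from h import *
c=read_camera("wrist");cv2.imwrite("pics/w12.png",c["frame"][:,:,::-1])
c=read_camera("scene");cv2.imwrite("pics/s12.png",cv2.resize(c["frame"][200:350,290:490,::-1],None,fx=4,fy=4,interpolation=2))
todo([.5944,.0269,.238])
E
```

```text
time: 11.53
eef_pos: [0.4791, 0.0698, 0.2385]
tcp_rot: [0.873, -0.487, 0.005, -0.0]
contact_force: [10.5, -3.0, -2.4]
opening: 0.174
time: 11.78
eef_pos: [0.4788, 0.0705, 0.2386]
tcp_rot: [0.869, -0.496, 0.007, -0.0]
contact_force: [13.6, -7.8, -4.7]
opening: 0.172
t 11.8833 tcp [0.4788 0.0705 0.2386] shift mm [ 96.3 -77.4   2.2] xaxis [ 0.509 -0.861  0.011] z [ 0.0119 -0.0056 -0.9999] q [-0.06  0.07  2.16 -0.01  0.9   0.98] op 0.172 F [14.6 -8.6 -6.3]
```

View pics/w12.png

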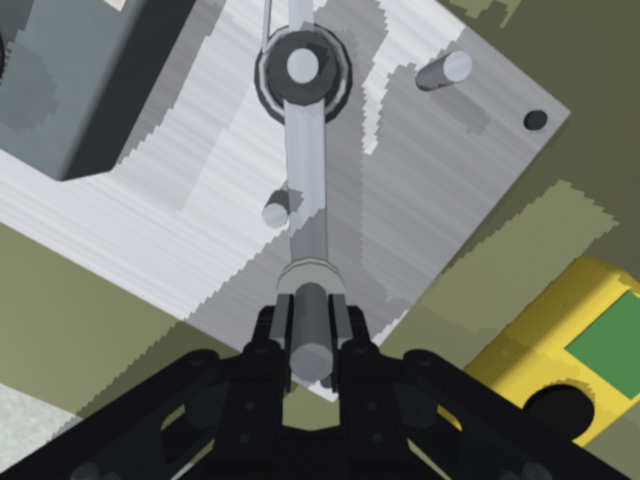

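View pics/s12.png

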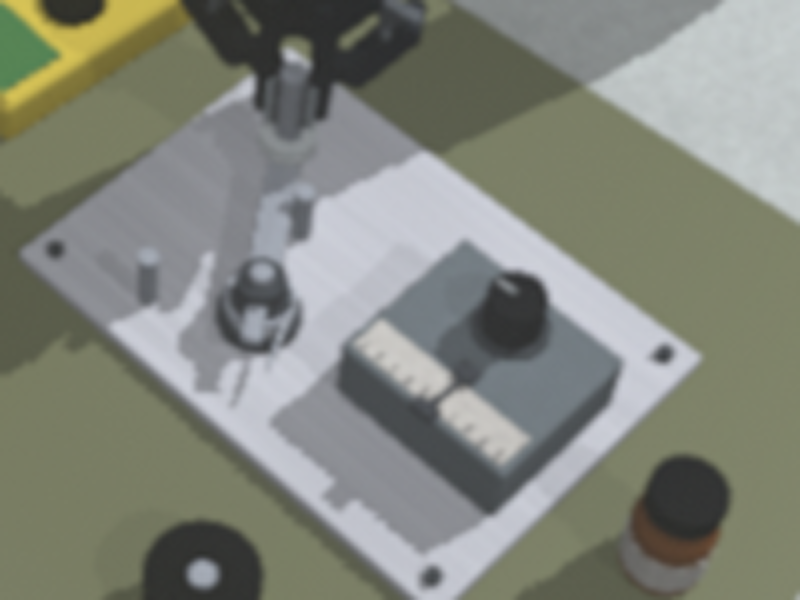

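```bash
python3 -m jog '[{"grip":1,"x":0,"y":0,"z":0,"rx":0,"ry":0,"rz":0},{"grip":1,"x":0,"y":0,"z":0,"rx":0,"ry":0,"rz":0},{"grip":1,"x":0,"y":0,"z":0,"rx":0,"ry":0,"rz":0},{"grip":1,"x":0,"y":0,"z":0,"rx":0,"ry":0,"rz":0}]' && python3 -c "
from plant import *
print(sign_off())"
```

```text
time: 12.22
eef_pos: [0.4788, 0.0705, 0.2386]
tcp_rot: [0.869, -0.496, 0.007, -0.001]
contact_force: [14.9, -8.4, -5.8]
opening: 0.17
the job is handed in; nothing more can be done
None
```

I set the knob and released it, then swung the tension arm onto its far stop. I handed the job in at 12.2 s with the fingers still gripping the post.

- **Pointer:** I turned the knob 77° clockwise. The wrist picture taken after release put the pointer tip within about 1 mm of the mark, and the last scene picture shows it still lined up.
- **Tension arm:** The post is gripped at a 50 N setting. The tool turned about 73°. It then moved 4 mm freely, after which two further 2 mm pushes moved it only about 1 mm each and the measured force rose to about 17 N. I read that as the arm resting on the far stop; there is no direct reading of the arm's angle.
- **Spool, jar and meter:** The robot came nowhere near the spool or jar. The gripper passed over part of the meter, with the fingertips about 30 mm above it. I saw no shift in any of them in the later pictures, but I did not measure their final positions.
- **Checks that disagreed:** My first move command was refused because its rows left out some values, and nothing moved. The individual pictures differed by 2–3 mm on the knob's position, so I used a value between them and the knob was gripped cleanly.

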